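# Set the winder's selector switches to on, off, on

## Robot

A 6-joint arm with a two-finger parallel gripper is mounted at the origin on a cart in front of the work surface, level with it; the furniture and walls round the work are solid. World frame = base frame: x ahead of the robot, y to its left, z up, the work surface at z = 0. Lengths are in m, angles in degrees, forces in N, time in s.
With the tool pointing down it reaches from about 0.325 to 0.75 m from the base axis. Payload 7.6 kg.
Tool frame: the origin (TCP) lies at the very end of the fingers, on their centre line; the grasp point (between the pads) lies 19 mm behind it; z points along the fingers, y is the line along which they close (so a half turn about z gives the same grasp; the last joint's range is limited). The gripper opens to 85 mm and grips with 20 to 120 N. Pads are 22 mm wide; open, the fingers measure 114 mm over their backs; the gripper's body (76 mm by 85 mm) begins 54 mm behind the grasp point. The pads swing forward as they close: fully open they stand 13 mm farther back than shut.
Start: joints at [72.118, 2.991, 80.254, -0, 96.75, -4.028], TCP at [0.126, 0.51, 0.231] pointing down, gripper open.
Joint ranges: [-166.34, 166.34], [-52.06, 124.39], [6.96, 135.62], [-60.46, 240.46], [14.63, 156.25], [-167.68, 167.68]. Speed limits (degrees/s): [147.25, 147.25, 172.46, 180, 180, 180].

## Interface

Orientations are given as a 3x3 rotation matrix whose columns are the frame's x, y, z axes.
In Python, from rig import manip gives the robot as it stands.
- The arm moves only by the tool arm_command, never from a script. Its argument "rows" is one flat list of numbers, 5 for each row, row after row: the shift along the tool's x, y, z scaled (see below), then the turn about the tool's z scaled (see below), then the opening, from 0 (shut) to 1 (fully open). A call has 1 to 5 rows; each row is the pose to reach, as a shift and turn from the pose commanded when the call began, along the tool's axes at that moment; what a row does not reach only later rows make up. The controller multiplies each number of a shift by 300 mm and each number of a turn by 0.5 rad. A row lasts 1/12 s, in which the tool goes at most 41.7 mm and 7.16 degrees, less where a joint would pass 70% of its speed; a pose out of reach is approached as far as the arm can. A call with a number of a shift or a turn outside -1 to 1 is refused whole. A call with a gripper value outside its range is refused whole. The fingers move at their own pace and stop on an object; "newtons" is the grip in N (left out, the last holds). Time passes only in rows, so rows that repeat a pose let the fingers close. It gives the time, the measured TCP pose, the force, the opening and the grip force at its end, in the units of the state.
- manip.sense(): the state, without advancing time (a new reading comes with each control period).
- manip.camera(name): name is "scene" or "top" or "wrist"; returns (picture, depth): 384x512x3 uint8, red, green, blue; 384x512 float32, m along the optical axis (not along the pixel's ray), 0 where there is no reading.
- manip.camera_info(name): a dict with "camera_matrix" (3x3 intrinsics, pixels), "extrinsics" (4x4, takes a point from world to camera coordinates); the wrist camera has in their place "T_tool_cam" (4x4, takes a point from camera to tool coordinates, whose origin is the TCP and whose axes are the flange's). Camera axes: x right, y up, looking along -z (the intrinsics and any distortion apply to the point x, -y, -z); pixel columns grow to the right and rows downward; lengths in m; the calibration is good to about 2 mm. A picture is of the moment at which its call begins: read the wrist's pose just before it. camera_info takes no time and is no camera call.
- manip.close_job(): hands the job in; it is judged then, once.
The state is a dict: "t": time; "joint_positions": joint angles; "qd": joint speeds; "effort": joint torques, N m; "tool_pos": TCP position; "orientation": TCP orientation; "contact_force": force on the tool from outside, world axes, zero at the start; "moment": the same for the moment, N m; "opening": finger opening in m; "grasp_force": force on a finger pad.
Only numpy, scipy, OpenCV 4.12 (cv2) and the standard library are available. Lean on these libraries where they do the work, as an engineer would, in place of code of your own. Each camera call takes 0.05 s, during which the arm holds its last target. There are 200 camera calls.

## Task

Set the code for the next winding job on the grey selector box with three slide switches that stands on the dark mat between the clamping fixture and the cardboard box: counted from left to right as seen from the robot, on, off, on. On means the tab is slid fully away from the robot, towards the raised rib along the far edge of the box; off means fully towards the robot. A switch that is already right may stay as it is.

Things in the scene. Friction and masses are not known exactly. Their poses are not given: they have to be found in the camera images.
- selector: Fixed grey box, 100 (x) by 120 (y) mm, its flat dark metal top plate 205 mm above its underside. Origin: centre of the underside; x points away from the robot (on side), y left along the row, z up; turned -0.78 to -0.27 rad about z. A bright rib, 4 mm wide, 2 mm high, marks the on side at x = +43 mm. Three slots along x, 40 mm apart, each with an upright tab; fingers may straddle a tab along x.
- switch_left (a joint): Left tab, at y = +40 mm on the box, white, 12 (x) by 12 (y) mm, its top 26 mm above the plate. 0 = fully off (towards the robot), 0.030 m = fully on (away); its centre is at x = -15 mm + this value on the box. Stops at both ends; friction of about 2.5 N: it stays where it is left. Starts off, on or anywhere between.
- switch_middle (a joint): Middle tab, at y = 0 on the box; same size, values, stops and friction as the left one. Starts near on.
- switch_right (a joint): Right tab, at y = -40 mm on the box; same size, values, stops and friction as the left one. Starts off, on or anywhere between.

How it is judged (in metres and radians):
At the end, for the whole second after the job is handed in: The left and right tabs stand within 10 mm of their on stops (away from the robot) and the middle tab within 10 mm of its off stop (towards the robot) (value of joint each of switch_left, switch_right above 0.02 m and value of joint switch_middle below 0.01 m); the robot touches nothing.
It also fails if it takes over 40 s, if anything falls off the work surface, if the arm or the gripper's body presses on something with over 40 N, if the wrist force passes 120 N, or if a joint passes its speed limit or range.

## Working session

There is one attempt and no reset: what is moved stays moved. The work goes in short steps, Python scripts to look and compute and a tool call to move; the robot and the scene stay as the last step left them, time stands still between calls to the robot, and variables do not carry over. Pictures are saved under pics/ and viewed, at most 10 in all, crops included, and the job is handed in when it is done.

Besides the shell and the picture viewer there is one more tool, called as name(argument=value, ...) on one line, values as JSON. arm_command: Moves the arm, as the interface text tells. Its arguments: {"type":"object","properties":{"rows":{"type":"array","items":{"type":"number"}},"newtons":{"type":"number"}},"required":["rows"]}

```bash
mkdir -p pics; cat > h.py <<'E'
import numpy as np, cv2
from rig import manip
np.set_printoptions(precision=4,suppress=True)
def look(name):
    s=manip.sense(); im,d=manip.camera(name); i=manip.camera_info(name)
    K=np.array(i["camera_matrix"])
    if "extrinsics" in i: T=np.linalg.inv(np.array(i["extrinsics"]))
    else:
        W=np.eye(4); W[:3,:3]=np.array(s["orientation"]); W[:3,3]=s["tool_pos"]; T=W@np.array(i["T_tool_cam"])
    v,u=np.mgrid[:384,:512]
    P=np.stack([(u-K[0,2])/K[0,0]*d,-(v-K[1,2])/K[1,1]*d,-d],-1)@T[:3,:3].T+T[:3,3]
    P[d==0]=np.nan
    return im,d,P,i,s
E
python3 - <<'E'
from h import *
for n in("top","scene"):
    im,d,P,i,s=look(n); cv2.imwrite(f"pics/{n}0.png",im[...,::-1]); np.save(n+"P.npy",P);np.save(n+"I.npy",im)
    print({k:v for k,v in i.items()})
print(s)
E
```

```text
{'camera_matrix': array([[433.2182,   0.    , 258.2998],
       [  0.    , 433.2182, 190.8275],
       [  0.    ,   0.    ,   1.    ]]), 'extrinsics': array([[ 0.464 , -0.8858, -0.0022, -0.2125],
       [ 0.7196,  0.3755,  0.5842, -0.4176],
       [-0.5166, -0.2726,  0.8116, -0.7209],
       [ 0.    ,  0.    ,  0.    ,  1.    ]])}
{'camera_matrix': array([[362.4313,   0.    , 251.425 ],
       [  0.    , 362.4313, 189.7257],
       [  0.    ,   0.    ,   1.    ]]), 'extrinsics': array([[ 0.8301, -0.5575, -0.0072, -0.3894],
       [ 0.4299,  0.6317,  0.6451, -0.316 ],
       [-0.3551, -0.5386,  0.764 , -0.7663],
       [ 0.    ,  0.    ,  0.    ,  1.    ]])}
{'t': 0.05, 'joint_positions': array([72.1205,  3.0262, 80.3125, -0.    , 96.7519, -4.0273]), 'qd': array([-0.0554,  0.0113,  0.0545, -0.0667, -0.0119, -0.0795]), 'effort': array([  0.0016, -38.296 , -36.137 ,  -0.0001,   0.0048,   0.    ]), 'tool_pos': array([0.1256, 0.5094, 0.2305]), 'orientation': array([[-0.9709,  0.2394, -0.0005],
       [ 0.2394,  0.9709, -0.0015],
       [ 0.0001, -0.0016, -1.    ]]), 'contact_force': array([-0.3238,  0.2005,  0.2904]), 'moment': array([-0.0058,  0.007 ,  0.0133]), 'grasp_force': 0.0, 'opening': 0.08567148528979612}
```

View pics/top0.png

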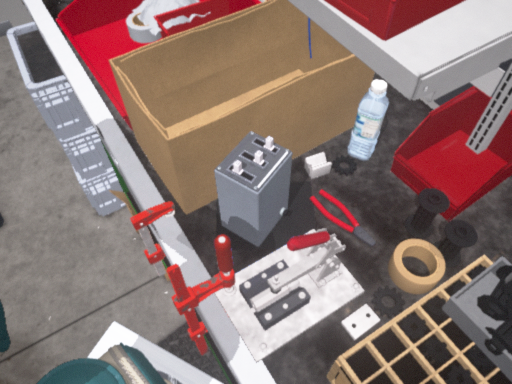

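View pics/scene0.png

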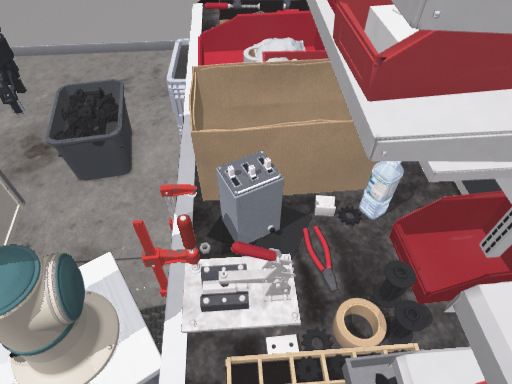

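The top view shows the grey selector at about (255,185), with its tabs at about (237,166), (258,157) and (270,143) and the cardboard box right behind it. In the scene view the tabs are at about (230,172), (249,169) and (265,162). Next I measure the plate and tabs.

```bash
python3 - <<'E'
from h import *
for n,(r0,r1,c0,c1) in {"top":(125,200,205,300),"scene":(145,200,210,292)}.items():
    P=np.load(n+"P.npy")[r0:r1,c0:c1]; I=np.load(n+"I.npy")[r0:r1,c0:c1]
    z=P[...,2]; ok=(z>.195)&(z<.213)
    h,e=np.histogram(z[np.isfinite(z)],bins=np.arange(.18,.26,.005)); print(n,h)
    # largest component
    k,l,st,_=cv2.connectedComponentsWithStats(ok.astype(np.uint8)); b=1+st[1:,4].argmax(); m=l==b
    pts=P[m]; print("plate z",np.median(pts[:,2]),len(pts)); r=cv2.minAreaRect((pts[:,:2]*1000).astype(np.float32)); print(r)
    white=(I.min(-1)>165)&(z>.217)&(z<.25)
    k,l,st,c=cv2.connectedComponentsWithStats(white.astype(np.uint8))
    for j in range(1,k):
        if st[j,4]>5:
            q=P[l==j]; print(c[j]+[c0,r0],st[j,4],"mean",q.mean(0),"top",np.percentile(q[:,2],95), q[q[:,2]>.226].mean(0))
    cv2.imwrite(f"pics/{n}c.png",cv2.resize(I[...,::-1],None,fx=7,fy=7,interpolation=cv2.INTER_CUBIC))
E
```

```text
top [ 218  196  207  203  294 1654  755  101   83   83  122   65   16    5
    0    0]
plate z 0.20906943802086497 2579
((481.32403564453125, 21.718761444091797), (100.59705352783203, 120.8900375366211), 83.88287353515625)
[268.7538 141.0462] 65 mean [0.5177 0.0088 0.2298] top 0.23617386361484358 [0.5184 0.0088 0.2332]
[258.1974 155.3553] 76 mean [0.4779 0.0101 0.2296] top 0.23595458212895795 [0.4788 0.0103 0.233 ]
[236.8767 165.2055] 73 mean [0.44   0.0331 0.2297] top 0.23611771642454304 [0.4406 0.0332 0.2328]
scene [ 197  204  214  203  251 1170  433   36   33   28   56   34    0    0
    0    0]
plate z 0.2089480427535666 1801
((480.14697265625, 21.700687408447266), (99.69756317138672, 120.12374877929688), 84.14460754394531)
[267.0847 161.8814] 59 mean [0.5179 0.0093 0.2285] top 0.2359437998940321 [0.5183 0.0097 0.2328]
[230.5    169.8654] 52 mean [0.44   0.033  0.2292] top 0.23655140857651022 [0.4403 0.0336 0.2329]
[251.4902 169.2353] 51 mean [0.4777 0.0097 0.229 ] top 0.23591386350227694 [0.4781 0.0103 0.233 ]
```

View pics/topc.png

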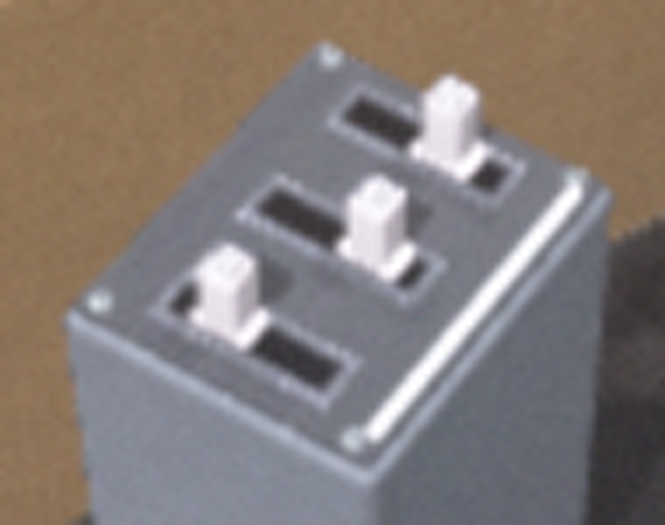

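View pics/scenec.png

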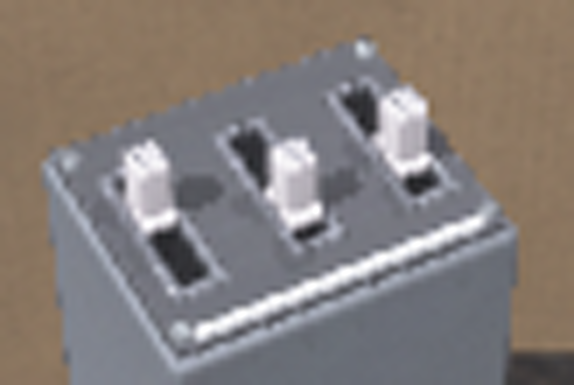

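Both crops agree. The rib is on the −y side, so "on" points to world −y. The left tab is at (0.518, 0.009), near on. The middle one at (0.478, 0.010) is near on and has to go off, and the right one at (0.440, 0.033) is near off and has to go on. Next I check obstacle heights around the path.

```bash
python3 - <<'E'
from h import *
P=np.concatenate([np.load(n+"P.npy").reshape(-1,3) for n in("top","scene")]); P=P[np.isfinite(P[:,0])]
xs=np.arange(.0,.8,.05); 
print("max z (mm) per 5cm cell; rows y, cols x",xs)
for y in np.arange(.7,-.3,-.05):
    r=[]
    for x in xs:
        m=(abs(P[:,0]-x-.025)<.025)&(abs(P[:,1]-y+.025)<.025); r.append(int(1000*np.percentile(P[m,2],99)) if m.sum()>3 else -9)
    print(f"{y-.05:.2f}-{y:.2f}",*[f"{v:4d}" for v in r])
m=(P[:,2]>.1)&(P[:,0]>.40)&(P[:,0]<.56)&(P[:,1]>.09)&(P[:,1]<.2)
print("card near:",P[m].min(0),np.percentile(P[m],[1,5,99],axis=0))
E=np.radians(-95.9);a=np.array([np.cos(E),np.sin(E)]);c=np.array([.4807,.0217])
for n,t in dict(left=(.5183,.0092),mid=(.4785,.0103),right=(.4405,.0334)).items():
    d=np.array(t)-c; print(n,"value mm",1000*(d@a)+15,"y mm",1000*(d@[-a[1],a[0]]))
E
```

```text
max z (mm) per 5cm cell; rows y, cols x [0.   0.05 0.1  0.15 0.2  0.25 0.3  0.35 0.4  0.45 0.5  0.55 0.6  0.65
 0.7  0.75]
0.65-0.70 -929 -931 -928 -930 -930 -929 -932 -931 -927 -930 -926 -928    6   71   71    9
0.60-0.65   -9 -933 -930 -928 -929 -930 -929 -930 -928 -931 -930    5    6   73    8   -9
0.55-0.60   -9   -9  319  320 -927 -927 -927 -926 -929 -928 -929    5   72   70    8   -9
0.50-0.55   -9   -9  343  406 -931 -932 -930 -929 -928 -928    4   70   71    8   -9   -9
0.45-0.50   -9   -9  394  421 -930 -927 -928 -930 -927   -4    5   72   71   -9   -9   -9
0.40-0.45   -9  311  349 -904 -916 -928 -931 -928 -930    6  185  250   -9   -9   -9   -9
0.35-0.40   -9   -9 -905 -902 -905 -912 -904 -926    4    5  253  250  252   -9   -9   -9
0.30-0.35   -9   -9 -903 -902   -9 -902 -903 -902    6  251  253    8  250  253  252   -9
0.25-0.30   -9   -9 -902 -903   -9 -903 -112    4    6  254  252   -9   -9   10  251  252
0.20-0.25   -9   -9 -902   -9   -9 -899   39   42  253  254   -9   -9   -9   -9    8  433
0.15-0.20   -9    3    3   -9   -9 -905    5   21  252  248   -9   -9   -9   
[... 410 characters left out ...]
17   52   95   59   17   14    7   15  507  500  500  178
-0.15--0.10   13    3    4    6   23   55  109  208  181   66   17  455  532  499   15  217
-0.20--0.15   -9    3    5    6    4   17   54   90  172  108   15  617  542  546  540  257
-0.25--0.20   -9   -9   -9    4   48    4   15   17   23   15   15  624  622  436  534  532
-0.30--0.25   -9   -9   -9   -9  119  119  119   16   13   51   51   50  616  435  436  436
card near: [0.4166 0.09   0.1   ] [[0.4187 0.0911 0.1036]
 [0.4222 0.0957 0.1172]
 [0.5447 0.1958 0.2523]]
left value mm 23.568785830764202 y mm 38.6857326334463
mid value mm 26.565755696067733 y mm -1.0165112782832049
right value mm 7.494237018576385 y mm -41.1897259285212
```

arm_command(rows=[-0.1,-0.08,-0.1,-0.06,0,-0.2,-0.16,-0.17,-0.12,0,-0.3,-0.25,-0.23,-0.2,0,-0.4,-0.33,-0.27,-0.28,0,-0.5,-0.42,-0.27,-0.28,0])

```text
t: 0.52
tool_pos: [0.2372, 0.3574, 0.3142]
orientation: [[-0.995, 0.098, 0.002], [0.098, 0.995, 0.003], [-0.002, 0.003, -1.0]]
contact_force: [1.5, 0.8, 0.9]
opening: 0.0257
grasp_force: 0.0
```

```bash
cat > to.py <<'E'
import sys
from h import *
s=manip.sense();R=np.array(s["orientation"]);p=np.array(s["tool_pos"])
print("t",s["t"],"p",p,"yaw y",np.degrees(np.arctan2(R[1,1],R[0,1])),"F",s["contact_force"],"open",s["opening"],"j",s["joint_positions"])
for k in range(1,len(sys.argv),3): print(R.T@(np.array(sys.argv[k:k+3],float)-p)/.3)
E
python3 to.py .437 .08 .31
```

```text
t 0.5167 p [0.2372 0.3574 0.3142] yaw y 84.35311223596415 F [1.5256 0.8283 0.8992] open 0.02570755088058177 j [ 51.491  -12.9962  85.909    0.0015 106.8641 -32.8615]
[-0.7538 -0.8546  0.0126]
```

arm_command(rows=[-0.08,-0.09,0,0,0,-0.17,-0.19,0,0,0,-0.26,-0.29,0,0,0,-0.35,-0.39,0,0,0,-0.43,-0.48,0,0,0])

```text
t: 0.93
tool_pos: [0.3509, 0.1999, 0.3116]
orientation: [[-0.995, 0.102, 0.0], [0.102, 0.995, -0.0], [-0.0, -0.0, -1.0]]
contact_force: [1.0, 0.3, -0.4]
opening: 0.0002
grasp_force: 0.0
```

```bash
python3 to.py .437 .073 .31
```

```text
t 0.9333 p [0.3509 0.1999 0.3116] yaw y 84.14145703661143 F [ 0.992   0.2743 -0.3853] open 0.00017288872384787368 j [ 24.4286 -16.9914  89.4779  -0.0079 107.5126 -59.7153]
[-0.3287 -0.3914  0.0052]
```

arm_command(rows=[-0.08,-0.1,0,0,0,-0.16,-0.2,0,0,0,-0.24,-0.3,0,0,0,-0.31,-0.37,0,0,0,-0.31,-0.37,0,0,0])

```text
t: 1.35
tool_pos: [0.4331, 0.0783, 0.3105]
orientation: [[-0.994, 0.107, -0.002], [0.107, 0.994, -0.001], [0.001, -0.002, -1.0]]
contact_force: [0.1, -0.2, -0.4]
opening: 0.0003
grasp_force: 0.0
```

```bash
python3 - <<'E'
from h import *
im,d,P,i,s=look("wrist"); cv2.imwrite("pics/w1.png",im[...,::-1])
z=P[...,2]; ok=(z>.198)&(z<.215)
k,l,st,_=cv2.connectedComponentsWithStats(ok.astype(np.uint8)); m=l==1+st[1:,4].argmax()
print("plate",np.median(P[m][:,2]),cv2.minAreaRect((P[m][:,:2]*1000).astype(np.float32)))
w=((im.min(-1)>150)&(z>.217)&(z<.25)).astype(np.uint8)
k,l,st,c=cv2.connectedComponentsWithStats(w)
for j in range(1,k):
    if st[j,4]>15: q=P[l==j]; q=q[q[:,2]>.23]; print(c[j],st[j,4],q.mean(0) if len(q) else 0,np.ptp(q,axis=0) if len(q) else 0)
E
python3 to.py .437 .07 .31 .437 .07 .222
```

```text
plate 0.2087887385297006 ((480.4700012207031, 25.27605438232422), (99.8403549194336, 116.81019592285156), 83.52597045898438)
[102.558   27.6696] 224 0 0
[205.0314 217.8742] 159 [0.4425 0.0382 0.2343] [0.0114 0.0115 0.0064]
[184.0507 263.4638] 138 [0.4801 0.015  0.2341] [0.0115 0.0113 0.0058]
t 1.4 p [0.4321 0.0801 0.3108] yaw y 83.92713785118715 F [-0.1912 -0.0791 -0.4686] open 6.443643935711435e-05 j [  5.6943 -11.0365  84.6168  -0.0062 106.536  -78.2345]
[-0.0197 -0.0319  0.0026]
[-0.0203 -0.0317  0.2959]
```

View pics/w1.png

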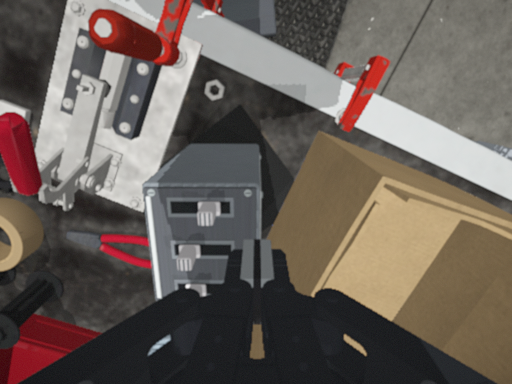

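```bash
python3 to.py .444 .070 .31 .444 .070 .222
```

```text
t 1.4 p [0.4321 0.0801 0.3108] yaw y 83.92713785118715 F [-0.1912 -0.0791 -0.4686] open 6.443643935711435e-05 j [  5.6943 -11.0365  84.6168  -0.0062 106.536  -78.2345]
[-0.043  -0.0294  0.0025]
[-0.0435 -0.0293  0.2959]
```

arm_command(rows=[-0.043,-0.029,0,0,0,-0.043,-0.029,0.1,0,0,-0.043,-0.029,0.2,0,0,-0.043,-0.029,0.29,0,0,-0.043,-0.029,0.29,0,0])

```text
t: 1.82
tool_pos: [0.4406, 0.0727, 0.2189]
orientation: [[-0.995, 0.101, -0.01], [0.101, 0.995, -0.0], [0.01, -0.002, -1.0]]
contact_force: [-0.9, 1.0, -0.7]
opening: -0.0002
grasp_force: 0.0
```

```bash
python3 to.py .440 .034 .222
```

```text
t 1.8167 p [0.4406 0.0727 0.2189] yaw y 84.22967343761891 F [-0.9085  1.0187 -0.7233] open -0.00022569454308124395 j [  4.6228  -9.23    93.4197   0.0192  96.3909 -79.6044]
[-0.011  -0.1287 -0.0102]
```

Push the right tab towards the rib, slowly.

arm_command(rows=[0,-0.03,-0.008,0,0,0,-0.06,-0.008,0,0,0,-0.09,-0.008,0,0,0,-0.115,-0.008,0,0,0,-0.115,-0.008,0,0])

```text
t: 2.23
tool_pos: [0.4403, 0.0365, 0.2288]
orientation: [[-0.995, 0.103, 0.003], [0.103, 0.995, -0.0], [-0.003, 0.0, -1.0]]
contact_force: [-0.3, -0.4, 0.2]
opening: -0.0002
grasp_force: 0.0
```

```bash
cat > tabs.py <<'E'
from h import *
a=np.array([np.cos(np.radians(-95.9)),np.sin(np.radians(-95.9))]);c=np.array([.4807,.0217])
for n in("top","scene"):
    im,d,P,i,s=look(n); b=(P[...,:2]-c); bx=b@a*1e3; by=b@[-a[1],a[0]]*1e3; z=P[...,2]
    for nm,y in(("left",40),("mid",0),("right",-40)):
        m=(abs(by-y)<12)&(abs(bx)<28)&(z>.226)&(z<.24)&(im.min(-1)>140); print(n,nm,m.sum(),np.median(bx[m])+15 if m.any() else None)
E
python3 tabs.py; python3 to.py .440 .034 .222
```

```text
top left 19 26.899482518964504
top mid 26 30.42161079108192
top right 34 23.19657089125043
scene left 32 25.35634764769133
scene mid 32 27.437804080831043
scene right 29 22.701545626046148
t 2.3333 p [0.44   0.0371 0.2278] yaw y 84.0898174331033 F [-0.1659  0.1457 -0.3315] open -2.6269865067206234e-06 j [  0.0438 -10.7425  93.7414  -0.0198  96.9347 -84.0485]
[-0.0011 -0.0104  0.0193]
```

arm_command(rows=[0,0,0.018,0,0,0,-0.015,0.018,0,0,0,-0.03,0.018,0,0,0,-0.03,0.018,0,0])

```text
t: 2.67
tool_pos: [0.4397, 0.0289, 0.2269]
orientation: [[-0.995, 0.101, 0.007], [0.101, 0.995, 0.0], [-0.006, 0.001, -1.0]]
contact_force: [-10.0, 2.9, 26.2]
opening: -0.0
grasp_force: 13.0
```

```bash
python3 tabs.py; python3 to.py .445 .07 .228
```

```text
top left 21 22.701455690210135
top mid 0 None
top right 33 31.678299069135175
scene left 30 24.9550737146128
scene mid 34 27.78681056537544
scene right 27 30.988067045874203
t 2.7667 p [0.4397 0.0289 0.2269] yaw y 84.16901040966398 F [-10.2299   1.185   26.1724] open -0.00018361183089081253 j [ -1.034  -11.1413  94.1875  -0.0101  96.5813 -85.2041]
[-0.0038  0.138  -0.0035]
```

Right tab reads about on, with an unexpected upward force of 26 N, so I lift off straight away and look.

arm_command(rows=[0,0,-0.05,0,0,0,0.02,-0.15,0,0,0,0.15,-0.28,0,0,0,0.25,-0.28,0,0,0,0.25,-0.28,0,0])

```text
t: 3.18
tool_pos: [0.4472, 0.1082, 0.3088]
orientation: [[-0.995, 0.097, 0.005], [0.097, 0.995, 0.003], [-0.005, 0.003, -1.0]]
contact_force: [0.8, 0.2, -0.4]
opening: 0.0
grasp_force: 0.0
```

```bash
python3 tabs.py; python3 to.py .474 -.03 .32; python3 - <<'E'
from h import *
im,*_=look("top"); cv2.imwrite("pics/t2.png",cv2.resize(im[110:220,190:320,::-1],None,fx=5,fy=5))
E
```

```text
top left 49 24.42416123536518
top mid 52 26.746821246806597
top right 53 30.16063012113908
scene left 37 24.800429792834784
scene mid 34 27.171778069961213
scene right 36 29.694139403475297
t 3.2833 p [0.4465 0.1045 0.3057] yaw y 84.32408230464871 F [-0.2791  0.2121 -1.1067] open -1.0075012623004607e-05 j [  8.5701  -8.0643  82.5633  -0.0214 105.4969 -75.7597]
[-0.1354 -0.4371 -0.0475]
```

View pics/t2.png

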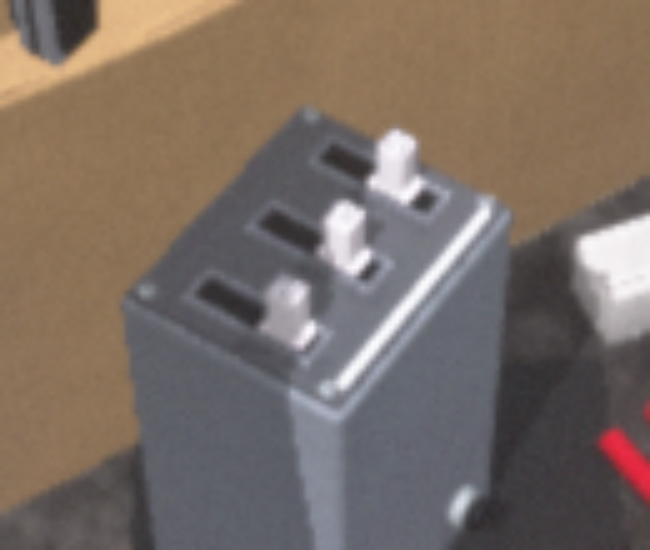

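arm_command(rows=[-0.03,-0.1,-0.03,0,0,-0.07,-0.22,-0.03,0,0,-0.11,-0.34,-0.03,0,0,-0.137,-0.43,-0.03,0,0,-0.137,-0.43,-0.03,0,0])

```text
t: 3.75
tool_pos: [0.4741, -0.0344, 0.3132]
orientation: [[-0.994, 0.109, -0.003], [0.109, 0.994, -0.001], [0.003, -0.002, -1.0]]
contact_force: [0.1, 0.2, -0.1]
opening: 0.0001
grasp_force: 0.0
```

arm_command(rows=[0,0,0,0,0])

```text
t: 3.83
tool_pos: [0.4739, -0.0313, 0.3136]
orientation: [[-0.994, 0.106, -0.002], [0.106, 0.994, 0.0], [0.002, -0.0, -1.0]]
contact_force: [0.4, -0.8, -1.0]
opening: 0.0003
grasp_force: 0.0
```

```bash
python3 tabs.py; python3 to.py .475 -.024 .229
```

```text
top left 47 24.008729931583687
top mid 48 27.09097712152313
top right 41 30.19436608883118
scene left 31 25.142286174912844
scene mid 31 28.20824885720389
scene right 32 30.52043472564202
t 3.9333 p [ 0.4739 -0.0294  0.3142] yaw y 84.10360212165608 F [0.2354 0.1858 0.5617] open 0.000314594502378874 j [ -8.0079  -5.2826  79.042    0.0114 106.2975 -92.1084]
[-0.0019  0.0181  0.2841]
```

arm_command(rows=[0,0.01,0.1,0,0,0,0.01,0.2,0,0,0,0.01,0.27,0,0,0,0.01,0.285,0,0,0,0.01,0.285,0,0])

```text
t: 4.35
tool_pos: [0.4738, -0.0253, 0.228]
orientation: [[-0.995, 0.1, -0.003], [0.1, 0.995, 0.001], [0.003, 0.0, -1.0]]
contact_force: [0.5, 0.3, 0.6]
opening: -0.0002
grasp_force: 0.0
```

```bash
python3 to.py .479 .012 .229
```

```text
t 4.35 p [ 0.4738 -0.0253  0.228 ] yaw y 84.23700823886021 F [0.5308 0.2703 0.5629] open -0.00018125372210199875 j [ -7.5198  -5.0662  88.5867   0.0082  96.6541 -91.7559]
[-0.0048  0.1254 -0.0033]
```

arm_command(rows=[0,0.03,0,0,0,-0.002,0.06,0,0,0,-0.004,0.09,0,0,0,-0.005,0.12,0,0,0,-0.005,0.13,0,0,0])

```text
t: 4.77
tool_pos: [0.4806, 0.0138, 0.2303]
orientation: [[-0.995, 0.101, 0.002], [0.101, 0.995, -0.001], [-0.002, -0.0, -1.0]]
contact_force: [-0.4, -3.6, 1.4]
opening: -0.0001
grasp_force: 1.4
```

arm_command(rows=[0,0,0,0,0])

```text
t: 4.85
tool_pos: [0.4803, 0.0136, 0.2297]
orientation: [[-0.995, 0.1, 0.001], [0.1, 0.995, 0.0], [-0.001, 0.0, -1.0]]
contact_force: [0.3, 0.4, 0.4]
opening: 0.0004
grasp_force: 0.0
```

```bash
python3 tabs.py; python3 to.py .479 .012 .229
```

```text
top left 0 None
top mid 10 10.764801622146793
top right 34 30.96465199638166
scene left 31 25.08924621435541
scene mid 1 30.950714398848163
scene right 22 31.32135799219438
t 4.95 p [0.4801 0.013  0.2292] yaw y 84.20927738776224 F [-0.2561 -0.0389  0.031 ] open 0.0002776543734612467 j [ -2.8757  -4.2716  87.7021   0.0321  96.5785 -87.0813]
[ 0.0032 -0.0036  0.0006]
```

arm_command(rows=[0,0.01,-0.003,0,0,0,0.02,-0.003,0,0,0,0.02,-0.003,0,0])

```text
t: 5.2
tool_pos: [0.4806, 0.0186, 0.2299]
orientation: [[-0.995, 0.102, -0.001], [0.102, 0.995, -0.0], [0.001, -0.0, -1.0]]
contact_force: [-1.2, -1.1, -1.1]
opening: -0.0
grasp_force: 0.6
```

arm_command(rows=[0,-0.03,-0.01,0,0,0,-0.05,-0.1,0,0,0,-0.06,-0.22,0,0,0,-0.06,-0.32,0,0,0,-0.06,-0.32,0,0])

```text
t: 5.62
tool_pos: [0.48, -0.0001, 0.3335]
orientation: [[-0.995, 0.102, 0.012], [0.102, 0.995, -0.0], [-0.012, 0.001, -1.0]]
contact_force: [0.1, 0.3, 1.2]
opening: -0.0004
grasp_force: 0.0
```

```bash
python3 tabs.py; python3 to.py .522 .048 .32 .522 .048 .229
```

```text
top left 47 24.336754131820427
top mid 47 10.107818298263215
top right 49 29.717111930564247
scene left 32 25.066646244162953
scene mid 31 10.073360839342023
scene right 37 29.31614909207446
t 5.7167 p [0.4792 0.0002 0.3277] yaw y 84.15310871079758 F [ 0.1689  0.314  -0.6548] open -1.9593292834112465e-05 j [ -4.4093  -4.5857  76.8653   0.0274 107.5321 -88.5541]
[-0.1256  0.1731  0.026 ]
[-0.1246  0.1729  0.3294]
```

arm_command(rows=[0,0,0.12,0,0,0,0,0.24,0,0,0,0,0.325,0,0,0,0,0.325,0,0,0,0,0.325,0,0])

```text
t: 6.13
tool_pos: [0.4779, 0.0006, 0.2272]
orientation: [[-0.995, 0.102, -0.004], [0.102, 0.995, 0.001], [0.004, 0.0, -1.0]]
contact_force: [-0.1, 0.5, 1.2]
opening: -0.0003
grasp_force: 0.0
```

arm_command(rows=[0,0.03,0,0,0,-0.003,0.06,0,0,0,-0.005,0.09,0,0,0,-0.005,0.09,0,0,0])

```text
t: 6.47
tool_pos: [0.4837, 0.0273, 0.2307]
orientation: [[-0.995, 0.102, 0.003], [0.102, 0.995, -0.004], [-0.003, -0.004, -1.0]]
contact_force: [-2.9, -6.4, 3.6]
opening: -0.0001
grasp_force: 3.1
```

```bash
python3 tabs.py; python3 to.py .48 .027 .229
```

```text
top left 18 27.782131984095905
top mid 14 -0.05510630141333195
top right 38 29.853151206877364
scene left 30 24.875897885969422
scene mid 0 None
scene right 32 29.981564544867542
t 6.5667 p [0.4837 0.0273 0.2307] yaw y 84.16687294632176 F [-1.7026 -5.6921  3.4711] open -0.00039811663536223836 j [ -1.0573  -3.7229  87.01    -0.1448  96.5498 -85.2411]
[ 0.0122 -0.0022  0.0056]
```

Back off and lift; then verify.

arm_command(rows=[0,-0.03,0,0,0,0,-0.05,-0.1,0,0,0,-0.06,-0.2,0,0,0,-0.06,-0.32,0,0,0,-0.06,-0.32,0,0])

```text
t: 6.98
tool_pos: [0.4827, 0.0096, 0.3329]
orientation: [[-0.995, 0.101, 0.013], [0.101, 0.995, -0.0], [-0.013, 0.001, -1.0]]
contact_force: [0.3, -0.6, 1.3]
opening: -0.0002
grasp_force: 0.0
```

```bash
python3 tabs.py; python3 to.py .523 .056 .327 .523 .056 .229
```

```text
top left 46 24.0514704294987
top mid 50 0.9883125810994873
top right 47 29.81745861745433
scene left 31 24.868788619721684
scene mid 36 1.7150218076193369
scene right 35 29.783944553715962
t 7.0833 p [0.4819 0.0097 0.3268] yaw y 84.20346277572251 F [ 1.2141  0.2516 -0.9968] open -0.00010166739927091143 j [ -3.2549  -4.2045  76.6004   0.0332 107.3383 -87.4483]
[-0.1206  0.1673  0.0001]
[-0.1191  0.1671  0.3267]
```

```bash
python3 -c "
from rig import manip
print(manip.close_job())"
```

```text
the job is handed in; nothing more can be done
None
```

The code is set to on, off, on and the job is handed in with no verdict shown: camera readings put the left tab at about 24 mm (already on, left untouched), the middle at about 1 mm and the right at about 30 mm, with the arm clear of everything.

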